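# Bring the jar tray to the stop and screw its lid on

### The job

Pull the wooden tray with the jar towards you until its front rests against the wooden stop strip on the table. The jar's lid is only laid on: then, without lifting it off, turn it backward (counter-clockwise from above) until it drops into the thread, and screw it forward (clockwise) until it is fully home and tight. Leave the other things on the table where they are.

Things in the scene. Friction and masses are not known exactly. Their poses are not given: they have to be found in the camera images.
- tray: Open wooden tray, 150 (x) x 170 (y) x 40 mm high, walls 7 mm thick, loose on the table, a white plastic jar (76 mm across) fixed in it. 0.7 to 1 kg in all; slides under 3 to 10 N. Origin: centre of the underside; z up; -x is its front, which faces the robot and the stop strip. At the start it lies 45 to 155 mm beyond the strip, turned up to 0.34 rad from it
- tray_far_rim (a point): middle of the outer face of the tray's far (+x) wall, at the top of the wall, 40 mm above the table; the table beyond it is free, so fingertips can go down there and pull
- tray_front (a point): middle of the outer face of the tray's front (-x) wall, 8 mm above the table
- jar_mouth (a point): centre of the jar's rim, 100 mm above the table, 15 mm to the -x side of the tray's centre; axes as the tray's. At the start the lid's origin is 8 mm below it; with the lid dropped into the thread about 15 mm; with the lid tight 18 mm (the lid's flat then rests on the rim)
- lid: Grey round screw lid with a fluted skirt and a straight grip bar on top, 72 mm across, 46 mm high with the bar, 0.06 to 0.11 kg. Origin: on its axis at the skirt's lower edge; z up; x along the bar, pointer on the -x side. At the start it lies loose and level on top of the thread, its yaw relative to the tray -0.35 to +0.5 rad. About 1 mm of play sideways and in the thread
- lid_grip (a point): middle of the grip bar: 36 mm above the lid's origin. The bar is 60 mm long (lid x), 14 mm wide (lid y) and rises 24 mm above the lid's flat top (its top is 10 mm above this point)
- lid_pointer (a point): small raised pointer on the lid's edge, 36 mm from the axis. Lid yaw relative to the tray (+ = counter-clockwise): from the start, clockwise it jams; counter-clockwise it stays level until 0.85 rad, where it can sink 7 mm when let go or lightly pressed; stop at 1.3. Then clockwise the right-hand thread lowers it 2 to 3 mm to tight at about 0 (stop -0.15), pointer to the tray's front
- stop_strip: Low wooden strip, 18 (x) x 200 (y) x 14 mm high, screwed flat to the table near its front edge; origin: centre of the underside, +x is the side that faces the tray
- stop_face (a point): middle of the strip's face towards the tray (+x side), 8 mm above the table, axes as the strip's
- mica_jar: bystander: small clear jar with a white cap, 42 mm across, 34 mm high; origin centre of underside
- dye_bottle: bystander: small dropper bottle, 26 mm across, 73 mm high; origin centre of underside
- flower_soap: bystander: flower-shaped soap, 54 mm across, 18 mm high; origin centre of underside
- star_soap: bystander: star-shaped soap, 51 mm across, 17 mm high; origin centre of underside

How it is judged:
On the way, in this order (a step that is already met when the one before it is completed fails the run):
1. the tray rests against the stop strip, the lid still lying loose on top of the thread (x of tray_front in the frame of stop_face below 0.012 m and y of tray_front in the frame of stop_face between -0.09 and 0.09 m and angle between the x axis of tray and the x axis of stop_strip, either way round below 0.25 rad and height (world z) of tray below 0.006 m and angle between each of tray, lid's own z axis and vertical below 0.05 rad and horizontal distance between lid and jar_mouth below 0.004 m and z of lid in the frame of jar_mouth between -0.0105 and -0.004 m), for 0.2 s.
2. the lid, turned backward, has dropped into the thread (horizontal distance between lid and jar_mouth below 0.004 m and angle between lid's own z axis and vertical below 0.05 rad and z of lid in the frame of jar_mouth below -0.013 m and y of lid_pointer in the frame of jar_mouth between -0.036 and -0.024 m), for 0.1 s.
At the end, for the whole second after the job is handed in: The tray stands flat with its front within 12 mm of the stop strip's face, overlapping it and within 0.25 rad of parallel; the lid is level and centred on the jar, down on the rim (within 1 mm), its pointer within about 0.2 rad (0.3 rad on the clockwise side) of the tray's front, and all is at rest (x of tray_front in the frame of stop_face below 0.012 m and y of tray_front in the frame of stop_face between -0.09 and 0.09 m and angle between the x axis of tray and the x axis of stop_strip, either way round below 0.25 rad and height (world z) of tray below 0.006 m and angle between each of tray, lid's own z axis and vertical below 0.05 rad and horizontal distance between lid and jar_mouth below 0.004 m and z of lid in the frame of jar_mouth below -0.017 m and x of lid_pointer in the frame of jar_mouth below 0 m and y of lid_pointer in the frame of jar_mouth between -0.0072 and 0.0108 m and linear speed of each of lid, tray below 0.02 m/s); the robot touches nothing.
It fails at once if the lid is lifted off the jar (z of lid in the frame of jar_mouth above 0.004 m).
It fails at once if the tray is tipped or lifted (angle between tray's own z axis and vertical above 0.2 rad or height (world z) of tray above 0.02 m).
It fails at once if a bystander is moved more than 30 mm or knocked over (distance of any of mica_jar, dye_bottle, flower_soap, star_soap from where it was at the start of the episode above 0.03 m or angle between any of mica_jar, dye_bottle, flower_soap, star_soap's own z axis and vertical above 0.6 rad).
It also fails if it takes over 58 s, if anything falls off the work surface, if the arm or the gripper's body presses on something with over 40 N, if the wrist force passes 120 N, or if a joint passes its speed limit or range.

### The arm

A 6-joint arm with a two-finger parallel gripper is mounted at the origin on a cart in front of the work surface, level with it; the furniture and walls round the work are solid. World frame = base frame: x ahead of the robot, y to its left, z up, the work surface at z = 0. Lengths are in m, angles in rad, forces in N, time in s.
With the tool pointing down it reaches from about 0.25 to 0.775 m from the base axis. Payload 4 kg.
Tool frame: the origin (TCP) lies midway between the tips of the shut fingers; the grasp point (between the pads) lies grip_point_offset behind it (grip_point_offset is the distance from the TCP to the grasp point, in m); z points along the fingers, y is the line along which they close (so a half turn about z gives the same grasp; the last joint's range is limited). The gripper opens to 94 mm and grips with 3 to 60 N. Pads are 16 mm wide; open, the fingers measure 119 mm over their backs; the gripper's body (75 mm by 177 mm) begins 78 mm behind the grasp point.
Start: joints at [-1.418, 0.087, 1.371, -0, 1.684, -0.103], TCP at [0.139, -0.532, 0.206] pointing down, gripper open.
Joint ranges: [-3.1, 3.1], [-0.76, 2.03], [0.27, 2.55], [-1.08, 4.22], [0.17, 2.65], [-2.57, 2.57]. Speed limits (rad/s): [2.79, 2.79, 3.14, 3.14, 3.14, 3.14].

### API

Orientations are given as [roll, pitch, yaw] about the fixed x, y, z axes, in that order (R = Rz(yaw) Ry(pitch) Rx(roll)).
In Python, from bench import * gives the robot as it stands. The module is installed in compiled form; this text tells all that it offers.
- The arm moves only by the tool apply_moves, never from a script. Its argument "commands" is a list of rows, each a list of 7 numbers: the turn, a rotation vector about the world's x, y, z in rad, then the shift along the world's x, y, z in m, then the opening in per cent of the stroke, from 0 (shut) to 100 (fully open). In form: [[ax, ay, az, x, y, z, jaw], ...]. A call has exactly 5 rows; each row is the pose to reach, as a shift and turn from the pose commanded when the call began; what a row does not reach only later rows make up. A row lasts 1/10 s, in which the tool goes at most 50 mm and 8.59 degrees, less where a joint would pass 70% of its speed; a pose out of reach is approached as far as the arm can. A call with a gripper value outside its range is refused whole. The fingers move at their own pace and stop on an object; the grip force is fixed at half the most. Time passes only in rows, so rows that repeat a pose let the fingers close, or fill a call up. It gives the time, the measured TCP pose, the force, the opening and the grip force at its end, in the units of the state.
- get_obs(): the state, without advancing time (a new reading comes with each control period).
- snapshot(name): name is "side" or "top"; returns a dict with "pixels" (480x640x3 uint8, red, green, blue), "vertical_fov" (degrees; the focal length in pixels is half the picture's height over the tangent of half this angle, whatever the lens; pixels are square), "cx", "cy" (the principal point, pixels), "rvec" (rotation vector, rad) and "tvec" (3), from world to camera coordinates, as OpenCV has them. Camera axes: x right, y down, z forward; pixel columns grow to the right and rows downward; lengths in m; the calibration is good to about 2 mm. A picture is of the moment at which its call begins. There is no depth.
- close_job(): hands the job in; it is judged then, once.
Trained networks look in the newest picture that a camera, given by its name, has taken for a name from the list of things; names that differ only in an ending like _2 or _b are one class to them, and where a whole thing is asked for, a point or a joint stands for the part that bears it (a point fixed in the world has none). Each returns a list of dicts, best first, with "score" (0 to 1); they miss things now and then, are a little off and sometimes report something else, mostly with a low value. They report only what shows in the picture. A call takes as long as a camera call.
- masks_of(camera, query): "mask" (480x640 bool, what is visible of it) and "extent" ([left, top, right, bottom] in pixels, round what is visible of it).
- place_of(camera, query): "pixel" ([column, row] in pixels: a listed point, or the origin of a listed thing).
The state is a dict: "time": time; "joint_positions": joint angles; "qvel": joint speeds; "joint_torque": joint torques, N m; "tool_pos": TCP position; "ee_rot": TCP orientation; "wrist_force": force on the tool from outside, world axes, zero at the start; "wrist_torque": the same for the moment, N m; "width": finger opening in m; "finger_force": force on a finger pad.
Only numpy, scipy, OpenCV 4.12 (cv2) and the standard library are available. Lean on these libraries where they do the work, as an engineer would, in place of code of your own. Each camera call takes 0.05 s, during which the arm holds its last target. There are 200 camera calls.

## Working session

There is one attempt and no reset: what is moved stays moved. The work goes in short steps, Python scripts to look and compute and a tool call to move; the robot and the scene stay as the last step left them, time stands still between calls to the robot, and variables do not carry over. Pictures are saved under pics/ and viewed, at most 10 in all, crops included, and the job is handed in when it is done.

Besides the shell and the picture viewer there is one more tool, called after "Request:" by a JSON object that holds its "fn" and its "kwargs". apply_moves: Moves the arm, as the interface text tells. Its arguments: {"type":"object","properties":{"commands":{"type":"array"}},"required":["commands"]}

```bash
mkdir -p pics; cat > h.py <<'E'
from bench import *
import numpy as np, cv2
def ray(s,p):
    f=240/np.tan(np.radians(s["vertical_fov"])/2)
    R=cv2.Rodrigues(np.array(s["rvec"],float))[0]; t=np.array(s["tvec"],float)
    return -R.T@t, R.T@np.array([(p[0]-s["cx"])/f,(p[1]-s["cy"])/f,1])
def atz(s,p,z):
    c,d=ray(s,p); return c+d*(z-c[2])/d[2]
def proj(s,P):
    f=240/np.tan(np.radians(s["vertical_fov"])/2)
    K=np.array([[f,0,s["cx"]],[0,f,s["cy"]],[0,0,1]])
    return cv2.projectPoints(np.array(P,float).reshape(-1,1,3),np.array(s["rvec"],float),np.array(s["tvec"],float),K,None)[0].reshape(-1,2)
H=dict(tray=0,tray_far_rim=.04,tray_front=.008,jar_mouth=.1,lid=.092,lid_grip=.128,lid_pointer=.1,stop_strip=0,stop_face=.008,mica_jar=0,dye_bottle=0,flower_soap=0,star_soap=0)
def look(names=H,cams=("side","top"),Z={},save=None):
    for c in cams:
        s=snapshot(c)
        if save: cv2.imwrite(f"pics/{save}_{c}.png",s["pixels"][:,:,::-1])
        for n in names:
            r=place_of(c,n)
            for q in r[:1]: print(c,n,round(q["score"],2),np.round(q["pixel"],1),np.round(atz(s,q["pixel"],{**H,**Z}[n]),4))
E
python3 - <<'E'
from h import *
look(save="a")
o=get_obs(); print({k:np.round(v,3) for k,v in o.items()})
import bench; print(getattr(bench,'grip_point_offset',None))
E
```

```text
side tray 0.65 [288.3 276.3] [0.582  0.1914 0.    ]
side tray_far_rim 0.61 [249.9 261.5] [0.661  0.2041 0.04  ]
side tray_front 0.89 [323.3 274.3] [0.5066 0.1844 0.008 ]
side jar_mouth 0.7 [289.5 240.4] [0.5737 0.2021 0.1   ]
side lid 0.68 [293.3 238.4] [0.57   0.1813 0.092 ]
side lid_grip 0.95 [292.7 223.4] [0.5703 0.1803 0.128 ]
side lid_pointer 0.64 [312.4 228.7] [0.5345 0.1506 0.1   ]
side stop_strip 0.94 [380.3 276.6] [0.3852 0.1646 0.    ]
side stop_face 0.69 [375.  275.5] [0.3964 0.1731 0.008 ]
side mica_jar 0.64 [355.8 358.6] [0.4126 0.4196 0.    ]
side dye_bottle 0.91 [309.6 347.6] [0.4999 0.4033 0.    ]
side flower_soap 0.55 [298.6 203. ] [ 0.6182 -0.1292  0.    ]
side star_soap 0.91 [338.  384.1] [0.4367 0.4853 0.    ]
top tray 0.68 [313.5 237.7] [0.5658 0.1821 0.    ]
top tray_far_rim 0.79 [304.5 197.6] [0.653  0.2043 0.04  ]
top tray_front 0.74 [314.3 264.1] [0.5008 0.1793 0.008 ]
top jar_mouth 0.62 [318.8 309.1] [0.3916 0.1683 0.1   ]
top lid 0.27 [443.8 216.4] [ 0.5989 -0.1067  0.092 ]
top lid_grip 0.93 [307.2 224.4] [0.5676 0.1952 0.128 ]
top lid_pointer 0.8 [316.9 236.1] [0.5486 0.1743 0.1   ]
top stop_strip 0.66 [314.9 313.3] [0.3869 0.1764 0.    ]
top stop_face 0.64 [320.6 309.1] [0.3963 0.1634 0.008 ]
top mica_jar 0.68 [213.7 300.9] [0.4129 0.4113 0.    ]
top flower_soap 0.76 [442.5 219. ] [ 0.6164 -0.1299  0.    ]
top star_soap 0.55 [182.3 295.5] [0.4245 0.4846 0.    ]
{'time': np.float64(1.4), 'joint_positions': array([-1.418,  0.087,  1.371, -0.   ,  1.684, -0.103]), 'qvel': array([-0.001, -0.   ,  0.001, -0.001, -0.001,  0.001]), 'joint_torque': array([-0.0000e+00, -3.4004e+01, -3.0259e+01,  7.2000e-02,  2.4000e-02,
       -0.0000e+00]), 'tool_pos': array([ 0.139, -0.532,  0.205]), 'ee_rot': array([3.142, 0.   , 0.256]), 'wrist_force': array([ 0.299,  0.014, -0.749]), 'wrist_torque': array([0.021, 0.005, 0.026]), 'finger_force': np.float64(0.0), 'width': np.float64(0.094)}
0.0188
```

```bash
python3 - <<'E'
import cv2
a=cv2.imread("pics/a_top.png")[150:350,220:460]; cv2.imwrite("pics/c1.png",cv2.resize(a,(720,600),interpolation=2))
a=cv2.imread("pics/a_side.png")[180:400,200:440]; cv2.imwrite("pics/c2.png",cv2.resize(a,(640,587),interpolation=2))
E
```

```text
(no output)
```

View pics/c1.png

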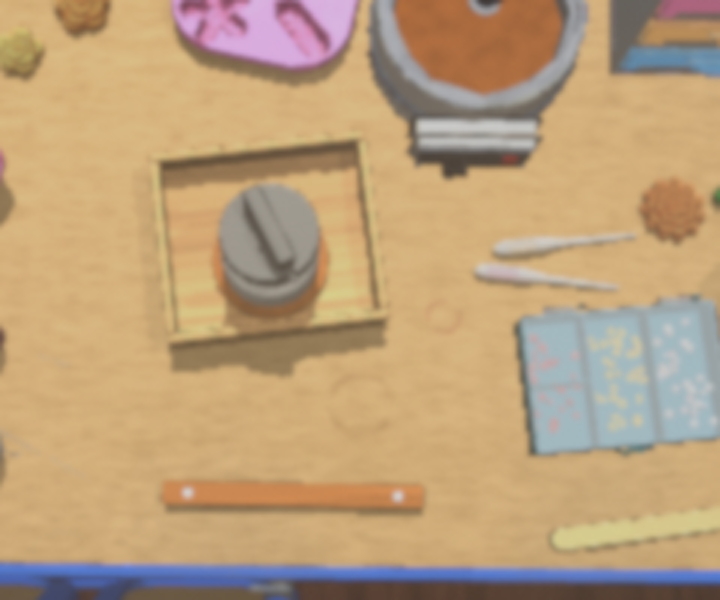

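View pics/c2.png

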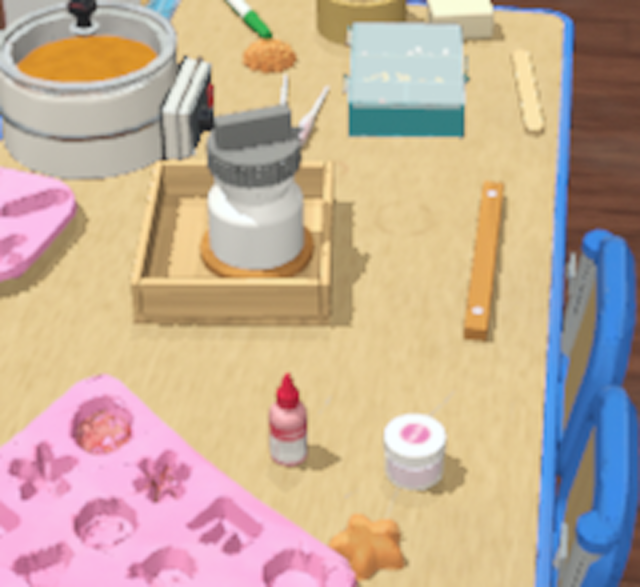

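The pictures show the tray at top-crop corners (157,158), (362,140), (385,318) and (172,342), and the strip below it. The bar tilts toward lower right, and the pot handle sits at top-crop (415,120)–(535,175).

```bash
python3 - <<'E'
from h import *
s=snapshot("top"); w=snapshot("side")
T=lambda p,z: np.round(atz(s,np.array(p)/3+[220,150],z),4)
S=lambda p,z: np.round(atz(w,np.array(p)/2.667+[200,180],z),4)
C=[T(p,.04) for p in [(157,158),(362,140),(385,318),(172,342)]]
for c in C: print(c)
print("centre",np.mean(C,0))
for p in [(162,482),(423,487),(423,510),(162,508)]: print("strip",T(p,.014))
print("bar",T((255,188),.138),T((283,265),.138))
for z in (0,.05,.1): print(z,"handle TL,BL",T((415,120),z),T((415,170),z),"pot left/bottom",T((372,60),z),T((415,125),z),"S hbot",S((165,160),z),S((187,160),z), "mold",T((300,70),z))
E
```

```text
[0.6396 0.2791 0.04  ]
[0.6566 0.1196 0.04  ]
[0.5158 0.1017 0.04  ]
[0.4952 0.2632 0.04  ]
centre [0.5768 0.1909 0.04  ]
strip [0.3913 0.2699 0.014 ]
strip [0.3897 0.0708 0.014 ]
strip [0.3723 0.0709 0.014 ]
strip [0.3718 0.2693 0.014 ]
bar [0.5906 0.2001 0.138 ] [0.5357 0.1797 0.138 ]
0 handle TL,BL [0.6865 0.0742 0.    ] [0.6442 0.0744 0.    ] pot left/bottom [0.7373 0.1093 0.    ] [0.6822 0.0742 0.    ] S hbot [0.6721 0.0584 0.    ] [0.6527 0.0557 0.    ] mold [0.7277 0.1684 0.    ]
0.05 handle TL,BL [0.6704 0.079  0.05  ] [0.6302 0.0791 0.05  ] pot left/bottom [0.7189 0.1125 0.05  ] [0.6663 0.079  0.05  ] S hbot [0.6511 0.1335 0.05  ] [0.6331 0.1309 0.05  ] mold [0.7097 0.1688 0.05  ]
0.1 handle TL,BL [0.6543 0.0837 0.1   ] [0.6161 0.0839 0.1   ] pot left/bottom [0.7005 0.1156 0.1   ] [0.6505 0.0838 0.1   ] S hbot [0.6302 0.2085 0.1   ] [0.6135 0.2062 0.1   ] mold [0.6917 0.1692 0.1   ]
```

Request:
{"fn": "apply_moves", "kwargs": {"commands": [[0, 0, 0, 0.02, 0.028, 0.015, 60], [0, 0, -0.01, 0.048, 0.067, 0.03, 60], [0, 0, -0.02, 0.076, 0.107, 0.045, 60], [0, 0, -0.03, 0.104, 0.147, 0.045, 60], [0, 0, -0.035, 0.133, 0.187, 0.045, 60]]}}

```text
time: 2.0
tool_pos: [0.273, -0.3438, 0.2515]
ee_rot: [3.139, -0.001, 0.22]
wrist_force: [0.2, 0.1, -0.2]
width: 0.0581
finger_force: 0.0
```

Request:
{"fn": "apply_moves", "kwargs": {"commands": [[0, 0, -0.007, 0.028, 0.04, 0, 60], [0, 0, -0.014, 0.055, 0.078, 0, 60], [0, 0, -0.021, 0.082, 0.116, 0, 60], [0, 0, -0.028, 0.11, 0.155, 0, 60], [0, 0, -0.035, 0.133, 0.187, 0, 60]]}}

```text
time: 2.5
tool_pos: [0.4061, -0.1559, 0.2508]
ee_rot: [3.141, -0.001, 0.187]
wrist_force: [0.7, -0.2, -0.1]
width: 0.0562
finger_force: 0.0
```

Request:
{"fn": "apply_moves", "kwargs": {"commands": [[0, 0, -0.007, 0.028, 0.04, 0, 60], [0, 0, -0.014, 0.055, 0.078, 0, 60], [0, 0, -0.021, 0.082, 0.116, 0, 60], [0, 0, -0.028, 0.11, 0.155, 0, 60], [0, 0, -0.035, 0.133, 0.187, 0, 60]]}}

```text
time: 3.0
tool_pos: [0.5392, 0.0313, 0.2505]
ee_rot: [-3.142, -0.0, 0.152]
wrist_force: [0.1, -0.1, 0.4]
width: 0.0564
finger_force: 0.0
```

Request:
{"fn": "apply_moves", "kwargs": {"commands": [[0, 0, -0.007, 0.03, 0.04, 0, 60], [0, 0, -0.014, 0.06, 0.08, 0, 60], [0, 0, -0.021, 0.09, 0.12, 0, 60], [0, 0, -0.028, 0.115, 0.155, 0, 60], [0, 0, -0.035, 0.134, 0.186, 0, 60]]}}

```text
time: 3.5
tool_pos: [0.6732, 0.217, 0.2495]
ee_rot: [3.141, 0.001, 0.116]
wrist_force: [-0.2, -0.2, 0.4]
width: 0.0566
finger_force: 0.0
```

Request:
{"fn": "apply_moves", "kwargs": {"commands": [[0, 0, 0, 0, 0, -0.04, 60], [0, 0, 0, 0, 0, -0.08, 60], [0, 0, 0, 0, 0, -0.12, 60], [0, 0, 0, 0, 0, -0.15, 60], [0, 0, 0, 0, 0, -0.17, 60]]}}

```text
time: 4.0
tool_pos: [0.6704, 0.2146, 0.0764]
ee_rot: [3.141, 0.005, 0.116]
wrist_force: [-0.5, -0.3, -0.5]
width: 0.0564
finger_force: 0.0
```

Request:
{"fn": "apply_moves", "kwargs": {"commands": [[0, 0, 0, 0, 0, -0.015, 60], [0, 0, 0, 0, 0, -0.03, 60], [0, 0, 0, 0, 0, -0.045, 60], [0, 0, 0, 0, 0, -0.06, 60], [0, 0, 0, 0, 0, -0.06, 60]]}}

```text
time: 4.5
tool_pos: [0.6705, 0.2145, 0.0174]
ee_rot: [3.141, 0.005, 0.116]
wrist_force: [0.3, 0.3, -1.4]
width: 0.0564
finger_force: 0.0
```

```bash
python3 - <<'E'
from h import *
look(["tray_far_rim","tray_front","lid_grip","lid_pointer"],save="b")
a=cv2.imread("pics/b_side.png")[180:330,200:400]; cv2.imwrite("pics/c3.png",cv2.resize(a,(640,480),interpolation=2))
E
```

```text
side tray_far_rim 0.66 [249.9 264. ] [0.6587 0.2131 0.04  ]
side tray_front 0.63 [322.3 273.8] [0.509  0.1829 0.008 ]
side lid_grip 0.95 [293.  225.3] [0.5683 0.1876 0.128 ]
side lid_pointer 0.82 [312.2 227.7] [0.5356 0.1466 0.1   ]
top tray_far_rim 0.6 [307.6 197.8] [0.6526 0.1971 0.04  ]
```

View pics/c3.png

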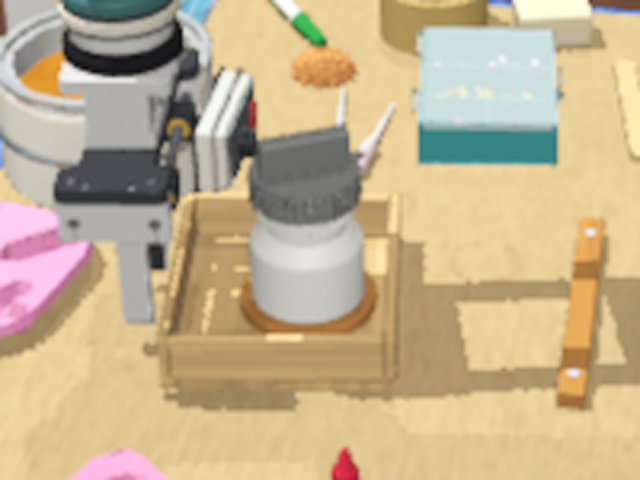

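The side view shows both fingers down behind the tray's far wall at about (135,300), clear of the pot and the mould. Next I pull.

Request:
{"fn": "apply_moves", "kwargs": {"commands": [[0, 0, 0, -0.006, 0, 0, 60], [0, 0, 0, -0.012, 0, 0, 60], [0, 0, 0, -0.02, 0, 0, 60], [0, 0, -0.01, -0.03, 0, 0, 60], [0, 0, -0.02, -0.04, 0, 0, 60]]}}

```text
time: 5.5
tool_pos: [0.6317, 0.2148, 0.0207]
ee_rot: [3.141, -0.001, 0.095]
wrist_force: [3.6, -1.2, -0.8]
width: 0.0566
finger_force: 2.0
```

Request:
{"fn": "apply_moves", "kwargs": {"commands": [[0, 0, -0.015, -0.01, 0, 0, 60], [0, 0, -0.03, -0.02, 0, 0, 60], [0, 0, -0.05, -0.03, 0, 0, 60], [0, 0, -0.065, -0.04, 0, 0, 60], [0, 0, -0.08, -0.05, 0, 0, 60]]}}

```text
time: 6.0
tool_pos: [0.5815, 0.2149, 0.0207]
ee_rot: [3.142, -0.0, 0.015]
wrist_force: [3.2, -0.3, -0.3]
width: 0.0567
finger_force: 2.1
```

```bash
python3 - <<'E'
from h import *
look(["tray","tray_far_rim","tray_front","lid_grip","lid_pointer","stop_face"])
E
```

```text
side tray 0.91 [329.4 281.3] [0.4916 0.1967 0.    ]
side tray_far_rim 0.91 [290.2 266. ] [0.5731 0.2082 0.04  ]
side tray_front 0.82 [363.7 282.1] [0.4182 0.1999 0.008 ]
side lid_grip 0.74 [330.3 232.1] [0.4892 0.2028 0.128 ]
side lid_pointer 0.66 [351.9 236.9] [0.4484 0.1709 0.1   ]
side stop_face 0.93 [377.1 274.2] [0.3923 0.1678 0.008 ]
top tray_far_rim 0.74 [303.8 232.9] [0.5684 0.2044 0.04  ]
top tray_front 0.25 [301.5 268.2] [0.4908 0.2091 0.008 ]
top lid_grip 0.42 [302.8 266.1] [0.4784 0.2029 0.128 ]
```

Request:
{"fn": "apply_moves", "kwargs": {"commands": [[0, 0, -0.005, -0.008, 0, 0, 60], [0, 0, -0.01, -0.015, 0, 0, 60], [0, 0, -0.015, -0.021, 0, 0, 60], [0, 0, -0.015, -0.026, 0, 0, 60], [0, 0, -0.015, -0.029, 0, 0, 60]]}}

```text
time: 7.2
tool_pos: [0.5532, 0.2149, 0.0208]
ee_rot: [3.142, -0.002, 0.001]
wrist_force: [8.9, -1.0, -1.5]
width: 0.0565
finger_force: 4.2
```

Request:
{"fn": "apply_moves", "kwargs": {"commands": [[0, 0, 0, -0.001, 0, 0, 60], [0, 0, 0, -0.002, 0, 0, 60], [0, 0, 0, -0.003, 0, 0, 60], [0, 0, 0, -0.004, 0, 0, 60], [0, 0, 0, -0.005, 0, 0, 60]]}}

```text
time: 7.7
tool_pos: [0.553, 0.2146, 0.0225]
ee_rot: [-3.141, -0.012, -0.0]
wrist_force: [11.8, -2.0, -1.3]
width: 0.0567
finger_force: 6.1
```

Request:
{"fn": "apply_moves", "kwargs": {"commands": [[0, 0, 0, 0.01, 0, 0, 60], [0, 0, 0, 0.02, 0, 0, 60], [0, 0, 0, 0.025, 0, 0.03, 60], [0, 0, 0, 0.025, 0, 0.07, 60], [0, 0, 0, 0.025, 0, 0.11, 60]]}}

```text
time: 8.2
tool_pos: [0.5718, 0.2148, 0.1301]
ee_rot: [3.141, 0.005, 0.001]
wrist_force: [0.4, -0.4, 0.1]
width: 0.0563
finger_force: 0.0
```

Request:
{"fn": "apply_moves", "kwargs": {"commands": [[0, 0, 0, 0, 0, 0.04, 60], [0, 0, 0, 0.03, 0, 0.08, 60], [0, 0, 0, 0.06, 0, 0.11, 60], [0, 0, 0, 0.1, 0, 0.11, 60], [0, 0, 0, 0.13, 0, 0.11, 60]]}}

```text
time: 8.7
tool_pos: [0.7046, 0.215, 0.2417]
ee_rot: [-3.141, -0.001, 0.001]
wrist_force: [-0.9, 0.2, -0.4]
width: 0.0563
finger_force: 0.0
```

```bash
python3 - <<'E'
from h import *
look(["tray","tray_far_rim","tray_front","lid_grip","lid_pointer","stop_face"],save="d")
a=cv2.imread("pics/d_top.png")[200:350,220:420]; cv2.imwrite("pics/c4.png",cv2.resize(a,(800,600),interpolation=2))
E
```

```text
side tray 0.69 [338.9 283.5] [0.4706 0.2016 0.    ]
side tray_far_rim 0.69 [302.8 267. ] [0.5463 0.2081 0.04  ]
side tray_front 0.85 [375.2 286. ] [0.3933 0.21   0.008 ]
side lid_grip 0.78 [347.6 233.1] [0.4544 0.2017 0.128 ]
side lid_pointer 0.73 [364.7 234.8] [0.4229 0.1591 0.1   ]
side stop_face 0.93 [377.5 275.2] [0.3912 0.1713 0.008 ]
top tray_front 0.73 [303.7 313.9] [0.385  0.2021 0.008 ]
top lid_grip 0.56 [299.1 278.7] [0.452  0.2101 0.128 ]
top lid_pointer 0.17 [300.9 274.4] [0.4645 0.2074 0.1   ]
```

View pics/c4.png

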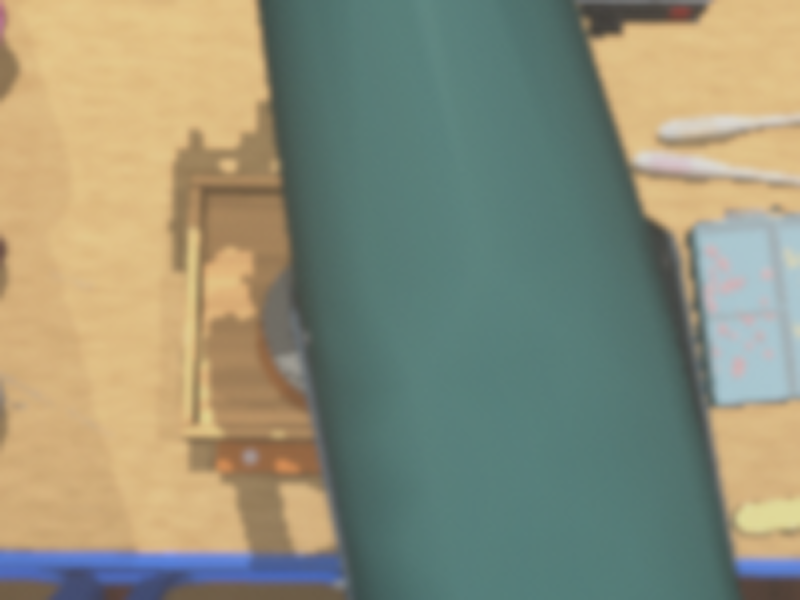

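The arm hides the lid. The tray's left corner is at the strip around (215,440). I'll move the arm aside.

Request:
{"fn": "apply_moves", "kwargs": {"commands": [[0, 0, 0, -0.02, -0.03, 0, 60], [0, 0, 0, -0.05, -0.065, 0, 60], [0, 0, 0, -0.08, -0.1, 0, 60], [0, 0, 0, -0.11, -0.14, 0, 60], [0, 0, 0, -0.14, -0.18, 0, 60]]}}

```text
time: 9.9
tool_pos: [0.5616, 0.0337, 0.2407]
ee_rot: [3.141, -0.001, 0.002]
wrist_force: [0.6, -0.7, -0.1]
width: 0.0564
finger_force: 0.0
```

Request:
{"fn": "apply_moves", "kwargs": {"commands": [[0, 0, 0, -0.02, -0.03, 0, 60], [0, 0, 0, -0.04, -0.06, 0, 60], [0, 0, 0, -0.06, -0.09, 0, 60], [0, 0, 0, -0.08, -0.11, 0, 60], [0, 0, 0, -0.08, -0.12, 0, 60]]}}

```text
time: 10.4
tool_pos: [0.4815, -0.0865, 0.2414]
ee_rot: [3.141, -0.001, -0.002]
wrist_force: [-0.1, 1.0, -0.1]
width: 0.0562
finger_force: 0.0
```

```bash
python3 - <<'E'
from h import *
look(["tray","tray_far_rim","tray_front","lid_grip","lid_pointer","stop_face"],save="e")
a=cv2.imread("pics/e_top.png")[220:340,250:410]; cv2.imwrite("pics/c5.png",cv2.resize(a,(800,600),interpolation=2))
E
```

```text
side tray 0.89 [340.5 286.4] [0.466  0.2111 0.    ]
side tray_far_rim 0.68 [300.9 266.3] [0.5507 0.2062 0.04  ]
side tray_front 0.95 [375.5 286. ] [0.3926 0.2099 0.008 ]
side lid_grip 0.72 [298.9 205.1] [0.5714 0.1035 0.128 ]
side lid_pointer 0.68 [366.3 236. ] [0.4192 0.1632 0.1   ]
side stop_face 0.85 [378.8 272.5] [0.3891 0.1611 0.008 ]
top tray 0.8 [303.1 280.1] [0.4638 0.2051 0.    ]
top tray_far_rim 0.83 [305.1 243.6] [0.5433 0.201  0.04  ]
top tray_front 0.8 [303.2 311.6] [0.3902 0.2033 0.008 ]
top lid_grip 0.86 [300.2 275.2] [0.4593 0.2079 0.128 ]
top lid_pointer 0.75 [306.1 291.1] [0.4291 0.1957 0.1   ]
top stop_face 0.88 [319.5 308.1] [0.3986 0.1659 0.008 ]
```

View pics/c5.png

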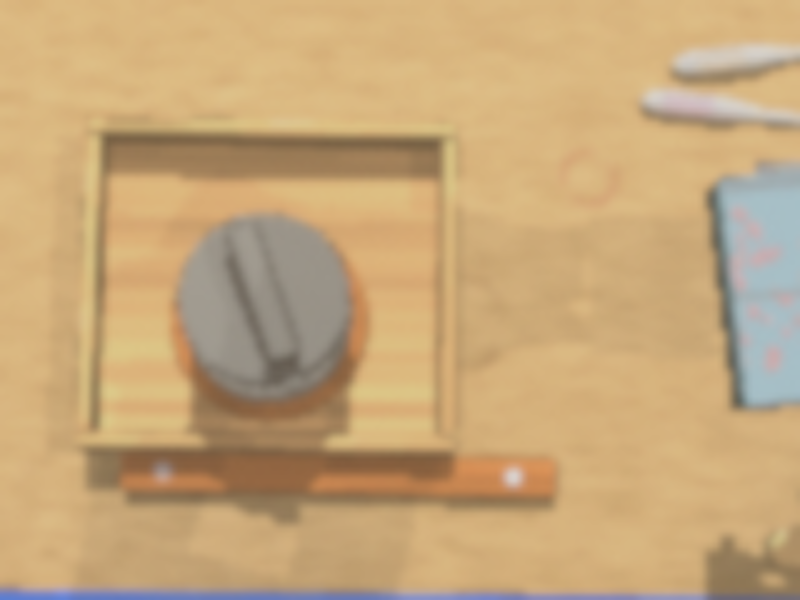

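The tray is flush with the strip at row 445–455. The lid is centred at (265,302), and its bar runs from (243,225) to (282,355).

```bash
python3 - <<'E'
from h import *
s=snapshot("top")
T=lambda p,z: np.round(atz(s,np.array(p)/5+[250,220],z),4)
C=[T(p,.04) for p in [(90,122),(455,128),(455,445),(83,445)]]; print(C,np.mean(C,0))
a,b=T((242,222),.138),T((283,358),.138); print(a,b,(a+b)/2,np.arctan2(*(a-b)[[1,0]]))
m=masks_of("top","lid")[0]; print(m["score"],m["extent"]); e=m["extent"]
print("disc",atz(s,[(e[0]+e[2])/2,(e[1]+e[1]+e[2]-e[0])/2],.114))
# bar angle from edges: dark left flank line
print("flank",T((230,255),.12),T((270,370),.12))
E
```

```text
[array([0.5403, 0.2859, 0.04  ]), array([0.5398, 0.1185, 0.04  ]), array([0.3954, 0.1181, 0.04  ]), array([0.3936, 0.2842, 0.04  ])] [0.467275 0.201675 0.04    ]
[0.4804 0.2117 0.138 ] [0.4247 0.1939 0.138 ] [0.45255 0.2028  0.138  ] 0.30931203961741993
0.91 [285.0, 262.5, 322.7, 297.9]
disc [0.44820101 0.20048085 0.114     ]
flank [0.4691 0.2171 0.12  ] [0.4212 0.1995 0.12  ]
```

Request:
{"fn": "apply_moves", "kwargs": {"commands": [[0, 0, 0.03, -0.003, 0.03, 0, 45], [0, 0, 0.09, -0.009, 0.07, 0, 45], [0, 0, 0.15, -0.014, 0.11, 0, 45], [0, 0, 0.2, -0.018, 0.15, 0, 45], [0, 0, 0.25, -0.022, 0.19, 0, 45]]}}

```text
time: 11.7
tool_pos: [0.4608, 0.1063, 0.2407]
ee_rot: [3.141, -0.001, 0.252]
wrist_force: [0.1, 0.3, 0.5]
width: 0.0422
finger_force: 0.0
```

Request:
{"fn": "apply_moves", "kwargs": {"commands": [[0, 0, 0.02, -0.003, 0.035, 0, 45], [0, 0, 0.05, -0.005, 0.065, 0, 45], [0, 0, 0.05, -0.0075, 0.09, 0, 45], [0, 0, 0.05, -0.0075, 0.099, -0.02, 45], [0, 0, 0.05, -0.0075, 0.099, -0.05, 45]]}}

```text
time: 12.2
tool_pos: [0.4548, 0.2059, 0.1922]
ee_rot: [-3.141, -0.006, 0.303]
wrist_force: [0.8, -0.3, 0.5]
width: 0.0421
finger_force: 0.0
```

```bash
python3 - <<'E'
from h import *
look(["lid_grip","lid_pointer","lid","tray"],save="f",cams=("side",))
a=cv2.imread("pics/f_side.png")[160:310,260:460]; cv2.imwrite("pics/c6.png",cv2.resize(a,(800,600),interpolation=2))
E
```

```text
side lid_grip 0.86 [346.8 234.2] [0.4555 0.206  0.128 ]
side lid_pointer 0.76 [366.2 237.2] [0.419  0.1679 0.1   ]
side lid 0.64 [347.9 247.6] [0.4533 0.1998 0.092 ]
side tray 0.62 [338.8 284.8] [0.4702 0.2061 0.    ]
```

View pics/c6.png

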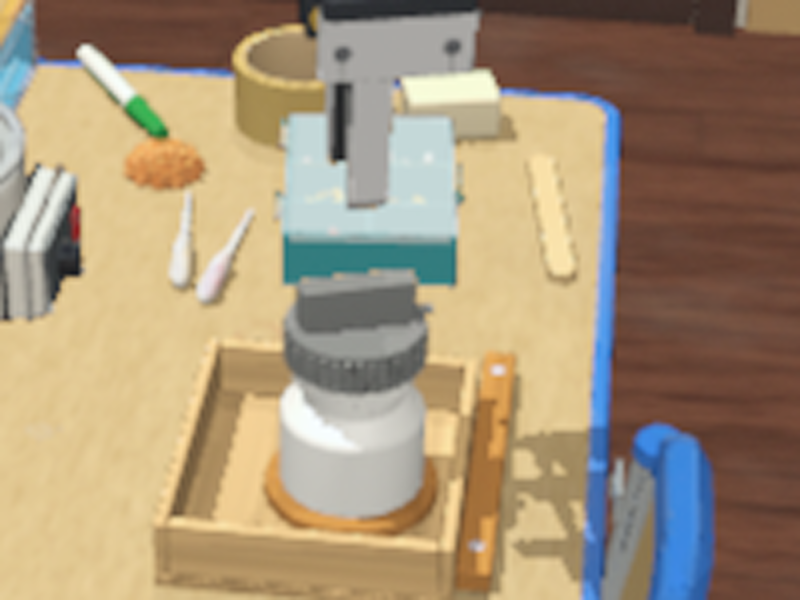

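The lid is level on the jar, with the bar at (355,300), and the tool is above it. I'll go down and grip.

Request:
{"fn": "apply_moves", "kwargs": {"commands": [[0, 0, 0, 0.001, 0.001, -0.02, 45], [0, 0, 0, 0.001, 0.001, -0.04, 45], [0, 0, 0, 0.001, 0.001, -0.055, 45], [0, 0, 0, 0.001, 0.001, -0.067, 45], [0, 0, 0, 0.001, 0.001, -0.072, 45]]}}

```text
time: 12.95
tool_pos: [0.455, 0.2047, 0.1186]
ee_rot: [3.141, -0.001, 0.3]
wrist_force: [0.7, 0.4, -0.1]
width: 0.042
finger_force: 0.0
```

Request:
{"fn": "apply_moves", "kwargs": {"commands": [[0, 0, 0, 0, 0, 0, 45], [0, 0, 0, 0, 0, 0, 10], [0, 0, 0, 0, 0, 0, 0], [0, 0, 0, 0, 0, 0, 0], [0, 0, 0, 0, 0, 0, 0]]}}

```text
time: 13.45
tool_pos: [0.4549, 0.205, 0.119]
ee_rot: [-3.142, -0.001, 0.301]
wrist_force: [1.2, -0.2, 0.2]
width: 0.0141
finger_force: 20.5
```

Request:
{"fn": "apply_moves", "kwargs": {"commands": [[0, 0, 0.05, 0, 0, 0, 0], [0, 0, 0.12, 0, 0, 0, 0], [0, 0, 0.2, 0, 0, 0, 0], [0, 0, 0.28, 0, 0, 0, 0], [0, 0, 0.35, 0, 0, 0, 0]]}}

```text
time: 13.95
tool_pos: [0.455, 0.205, 0.119]
ee_rot: [3.141, -0.001, 0.654]
wrist_force: [-0.4, 0.7, 0.7]
width: 0.014
finger_force: 29.8
```

Request:
{"fn": "apply_moves", "kwargs": {"commands": [[0, 0, 0.08, 0, 0, 0, 0], [0, 0, 0.16, 0, 0, 0, 0], [0, 0, 0.24, 0, 0, 0, 0], [0, 0, 0.32, 0, 0, 0, 0], [0, 0, 0.38, 0, 0, 0, 0]]}}

```text
time: 14.45
tool_pos: [0.4547, 0.2054, 0.1186]
ee_rot: [-3.141, -0.001, 1.034]
wrist_force: [0.6, 0.9, -0.2]
width: 0.0138
finger_force: 29.8
```

```bash
python3 - <<'E'
from h import *
o=get_obs(); print(o["wrist_force"],o["wrist_torque"],o["tool_pos"],o["joint_positions"])
look(["lid_grip","lid_pointer","tray","tray_front","tray_far_rim"],save="g")
E
```

```text
[ 0.6252667  0.9219971 -0.2207831] [ 0.20012873 -0.08214972  0.00042384] [0.45474577 0.20536467 0.118564  ] [3.09918408e-01 6.94872330e-03 1.62770777e+00 8.34479306e-04
 1.50625610e+00 8.46939204e-01]
side lid_grip 0.73 [347.6 234.7] [0.4537 0.2076 0.128 ]
side lid_pointer 0.71 [362.5 230.7] [0.4289 0.1437 0.1   ]
side tray 0.64 [339.7 283.5] [0.4689 0.2013 0.    ]
side tray_front 0.93 [377.3 285.6] [0.389 0.208 0.008]
side tray_far_rim 0.7 [301.2 266. ] [0.5503 0.205  0.04  ]
top lid_grip 0.54 [298.8 276.8] [0.456  0.2108 0.128 ]
top lid_pointer 0.68 [301.4 277.3] [0.4583 0.2062 0.1   ]
top tray 0.18 [314.7 315.4] [0.3821 0.1768 0.    ]
top tray_front 0.89 [301.9 313.2] [0.3865 0.2062 0.008 ]
```

Request:
{"fn": "apply_moves", "kwargs": {"commands": [[0, 0, 0, 0, 0, -0.0015, 0], [0, 0, 0, 0, 0, -0.003, 0], [0, 0, 0, 0, 0, -0.0045, 0], [0, 0, 0, 0, 0, -0.006, 0], [0, 0, 0, 0, 0, -0.007, 0]]}}

```text
time: 15.55
tool_pos: [0.4548, 0.2053, 0.1118]
ee_rot: [-3.142, -0.001, 1.031]
wrist_force: [-1.8, 4.5, 6.9]
width: 0.0135
finger_force: 29.8
```

```bash
python3 - <<'E'
from h import *
o=get_obs(); print(o["wrist_force"],o["wrist_torque"],o["tool_pos"])
look(["lid_grip","lid_pointer","jar_mouth"],cams=("side",),save="h")
E
```

```text
[-1.83510073  4.51063884  6.93920572] [0.76400825 0.42484599 0.02054683] [0.45477325 0.20527877 0.11184212]
side lid_grip 0.79 [348.8 236.5] [0.4506 0.2139 0.128 ]
side lid_pointer 0.72 [356.5 234.5] [0.4399 0.1603 0.1   ]
```

```bash
python3 - <<'E'
import cv2,numpy as np
c=[cv2.resize(cv2.imread(f"pics/{n}_side.png")[205:285,310:390],(400,400),interpolation=2) for n in "gh"]
cv2.imwrite("pics/c7.png",np.hstack(c))
E
```

```text
(no output)
```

View pics/c7.png

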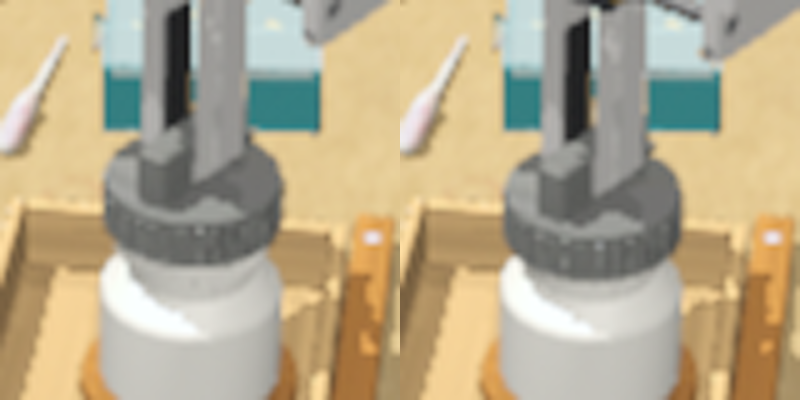

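The right half shows the skirt bottom moved from row 262 to 277, about 3 px or 7 mm, so the lid has dropped and is level. Next I screw it clockwise while following it down.

Request:
{"fn": "apply_moves", "kwargs": {"commands": [[0, 0, -0.06, 0, 0, 0, 0], [0, 0, -0.13, 0, 0, -0.0003, 0], [0, 0, -0.2, 0, 0, -0.0005, 0], [0, 0, -0.28, 0, 0, -0.0008, 0], [0, 0, -0.35, 0, 0, -0.001, 0]]}}

```text
time: 16.25
tool_pos: [0.4547, 0.2049, 0.1105]
ee_rot: [3.141, -0.0, 0.678]
wrist_force: [-0.9, 4.2, 2.0]
width: 0.0138
finger_force: 29.8
```

Request:
{"fn": "apply_moves", "kwargs": {"commands": [[0, 0, -0.07, 0, 0, -0.0002, 0], [0, 0, -0.14, 0, 0, -0.0004, 0], [0, 0, -0.21, 0, 0, -0.0006, 0], [0, 0, -0.28, 0, 0, -0.0008, 0], [0, 0, -0.35, 0, 0, -0.001, 0]]}}

```text
time: 16.75
tool_pos: [0.4547, 0.2046, 0.1092]
ee_rot: [3.141, 0.0, 0.328]
wrist_force: [-1.1, 4.0, 1.8]
width: 0.0138
finger_force: 29.8
```

```bash
python3 - <<'E'
from h import *
o=get_obs(); print(o["wrist_force"],o["wrist_torque"],o["tool_pos"])
look(["lid_grip","lid_pointer","tray_front","tray_far_rim","tray"],cams=("side",),save="i")
E
```

```text
[-1.13720841  4.02268175  1.80781881] [0.72317274 0.10896135 0.08182753] [0.45472378 0.20463537 0.10921974]
side lid_grip 0.56 [344.9 238.8] [0.4573 0.2234 0.128 ]
side lid_pointer 0.56 [368.1 241.7] [0.4137 0.1843 0.1   ]
side tray_far_rim 0.78 [302.4 267.4] [0.5469 0.2096 0.04  ]
side tray 0.77 [340.1 284.3] [0.4677 0.204  0.    ]
```

Going well. Final part: to yaw about -0.02, watching torque.

Request:
{"fn": "apply_moves", "kwargs": {"commands": [[0, 0, -0.06, 0, 0, -0.0002, 0], [0, 0, -0.12, 0, 0, -0.0004, 0], [0, 0, -0.18, 0, 0, -0.0006, 0], [0, 0, -0.23, 0, 0, -0.0007, 0], [0, 0, -0.27, 0, 0, -0.0009, 0]]}}

```text
time: 17.55
tool_pos: [0.4549, 0.2042, 0.1091]
ee_rot: [3.14, -0.001, 0.06]
wrist_force: [-1.4, 1.5, 4.6]
width: 0.0138
finger_force: 29.8
```

Request:
{"fn": "apply_moves", "kwargs": {"commands": [[0, 0, -0.02, 0, 0, 0, 0], [0, 0, -0.04, 0, 0, -0.0002, 0], [0, 0, -0.06, 0, 0, -0.0003, 0], [0, 0, -0.08, 0, 0, -0.0003, 0], [0, 0, -0.08, 0, 0, -0.0003, 0]]}}

```text
time: 18.05
tool_pos: [0.4552, 0.2042, 0.1091]
ee_rot: [3.14, -0.001, -0.02]
wrist_force: [-0.5, 0.3, 4.2]
width: 0.014
finger_force: 29.8
```

```bash
python3 - <<'E'
from h import *
o=get_obs(); print(o["wrist_force"],o["wrist_torque"],o["tool_pos"])
look(["lid_grip","lid_pointer","tray_front","tray_far_rim","tray"],save="j")
E
```

```text
[-0.499458    0.30283748  4.19052148] [0.09497955 0.13565835 0.01504505] [0.45520076 0.20421409 0.10909534]
side lid_grip 0.57 [345.3 240.2] [0.4559 0.2283 0.128 ]
side lid_pointer 0.72 [367.7 244.6] [0.4136 0.1952 0.1   ]
side tray_front 0.62 [375.3 287. ] [0.3928 0.2133 0.008 ]
side tray_far_rim 0.68 [300.4 267.7] [0.5508 0.2113 0.04  ]
side tray 0.85 [338.8 287.3] [0.4692 0.2147 0.    ]
top lid_grip 0.69 [305.7 277.6] [0.4545 0.1965 0.128 ]
top lid_pointer 0.47 [300.6 294.8] [0.4211 0.2072 0.1   ]
top tray_front 0.79 [304.1 313.2] [0.3866 0.2012 0.008 ]
```

Request:
{"fn": "apply_moves", "kwargs": {"commands": [[0, 0, 0, 0, 0, 0, 20], [0, 0, 0, 0, 0, 0, 45], [0, 0, 0, 0, 0, 0, 45], [0, 0, 0, 0, 0, 0.02, 45], [0, 0, 0, 0, 0, 0.06, 45]]}}

```text
time: 19.15
tool_pos: [0.452, 0.2038, 0.1644]
ee_rot: [3.138, 0.009, -0.019]
wrist_force: [1.0, 0.2, -0.1]
width: 0.0421
finger_force: 0.0
```

Request:
{"fn": "apply_moves", "kwargs": {"commands": [[0, 0, 0, 0, 0, 0.03, 45], [0, 0, 0, 0, -0.03, 0.05, 45], [0, 0, 0, 0, -0.07, 0.06, 45], [0, 0, 0, 0, -0.11, 0.06, 45], [0, 0, 0, 0, -0.15, 0.06, 45]]}}

```text
time: 19.65
tool_pos: [0.4545, 0.0535, 0.2285]
ee_rot: [3.141, -0.001, -0.018]
wrist_force: [-0.3, -0.6, -0.8]
width: 0.0424
finger_force: 0.0
```

Request:
{"fn": "apply_moves", "kwargs": {"commands": [[0, 0, 0, 0, -0.04, 0, 45], [0, 0, 0, 0, -0.08, 0, 45], [0, 0, 0, 0, -0.11, 0, 45], [0, 0, 0, 0, -0.14, 0, 45], [0, 0, 0, 0, -0.15, 0, 45]]}}

```text
time: 20.15
tool_pos: [0.4542, -0.0975, 0.2276]
ee_rot: [3.141, 0.001, -0.023]
wrist_force: [-0.4, 0.8, 0.3]
width: 0.0424
finger_force: 0.0
```

```bash
python3 - <<'E'
from h import *
look(["lid_grip","lid_pointer","lid","tray_front","tray_far_rim","tray"],Z=dict(lid=.082,lid_grip=.118,lid_pointer=.095),save="k")
a=cv2.resize(cv2.imread("pics/k_top.png")[235:325,260:350],(400,400),interpolation=2)
b=cv2.resize(cv2.imread("pics/k_side.png")[205:305,300:400],(400,400),interpolation=2)
cv2.imwrite("pics/c8.png",np.hstack([a,b]))
E
```

```text
side lid_grip 0.92 [346.3 236.7] [0.457  0.1998 0.118 ]
side lid_pointer 0.64 [367.4 244.6] [0.4146 0.1877 0.095 ]
side lid 0.7 [348.3 251.7] [0.4523 0.1998 0.082 ]
side tray_front 0.83 [376.9 286.3] [0.3897 0.2105 0.008 ]
side tray_far_rim 0.88 [303.4 265.3] [0.5461 0.2019 0.04  ]
side tray 0.71 [348.2 251.9] [0.4643 0.0797 0.    ]
top lid_grip 0.57 [300.9 277.7] [0.4553 0.2067 0.118 ]
top lid_pointer 0.89 [299.8 293.1] [0.4251 0.2091 0.095 ]
top lid 0.61 [303.5 281.7] [0.451 0.202 0.082]
top tray_front 0.65 [302.5 312. ] [0.3892 0.2049 0.008 ]
top tray_far_rim 0.6 [303.8 243. ] [0.5447 0.204  0.04  ]
top tray 0.9 [301.1 280.5] [0.4628 0.2098 0.    ]
```

View pics/c8.png

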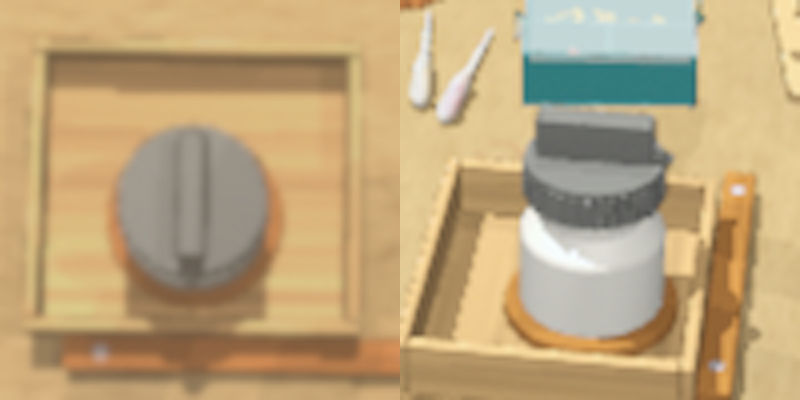

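The lid is centred and level, its pointer faces the front, and the tray is still square on the strip. No tightening torque showed, so I'll regrip and confirm that it is really home.

Request:
{"fn": "apply_moves", "kwargs": {"commands": [[0, 0, 0, 0, 0.03, 0, 45], [0, 0, 0, 0, 0.07, 0, 45], [0, 0, 0, 0, 0.11, 0, 45], [0, 0, 0, 0, 0.15, 0, 45], [0, 0, 0, 0, 0.19, 0, 45]]}}

```text
time: 21.35
tool_pos: [0.4545, 0.0964, 0.2285]
ee_rot: [-3.142, -0.001, -0.02]
wrist_force: [0.6, -0.5, -0.1]
width: 0.042
finger_force: 0.0
```

Request:
{"fn": "apply_moves", "kwargs": {"commands": [[0, 0, 0, 0, 0.04, 0, 45], [0, 0, 0, 0, 0.08, 0, 45], [0, 0, 0, 0, 0.11, 0, 45], [0, 0, 0, 0, 0.11, 0, 45], [0, 0, 0, 0, 0.11, -0.03, 45]]}}

```text
time: 21.85
tool_pos: [0.4571, 0.2061, 0.2024]
ee_rot: [-3.139, -0.009, -0.017]
wrist_force: [0.2, -0.1, 0.5]
width: 0.0417
finger_force: 0.0
```

Request:
{"fn": "apply_moves", "kwargs": {"commands": [[0, 0, 0, 0, 0, -0.03, 45], [0, 0, 0, 0, 0, -0.055, 45], [0, 0, 0, 0, 0, -0.075, 45], [0, 0, 0, 0, 0, -0.085, 45], [0, 0, 0, 0, 0, -0.09, 45]]}}

```text
time: 22.35
tool_pos: [0.4543, 0.204, 0.1074]
ee_rot: [3.141, 0.001, -0.02]
wrist_force: [0.3, 1.1, 0.1]
width: 0.0426
finger_force: 0.0
```

Request:
{"fn": "apply_moves", "kwargs": {"commands": [[0, 0, 0, 0, 0, 0, 45], [0, 0, 0, 0, 0, 0, 10], [0, 0, 0, 0, 0, 0, 0], [0, 0, 0, 0, 0, 0, 0], [0, 0, 0, 0, 0, 0, 0]]}}

```text
time: 22.85
tool_pos: [0.455, 0.2049, 0.1089]
ee_rot: [-3.142, -0.001, -0.019]
wrist_force: [-0.4, -1.4, 3.1]
width: 0.0138
finger_force: 16.8
```

Request:
{"fn": "apply_moves", "kwargs": {"commands": [[0, 0, -0.01, 0, 0, -0.0002, 0], [0, 0, -0.025, 0, 0, -0.0004, 0], [0, 0, -0.04, 0, 0, -0.0005, 0], [0, 0, -0.05, 0, 0, -0.0005, 0], [0, 0, -0.06, 0, 0, -0.0005, 0]]}}

```text
time: 23.35
tool_pos: [0.4552, 0.205, 0.1089]
ee_rot: [-3.141, -0.002, -0.08]
wrist_force: [-1.1, -0.3, 5.3]
width: 0.0137
finger_force: 30.0
```

```bash
python3 - <<'E'
from h import *
o=get_obs(); print(o["time"],o["wrist_force"],o["wrist_torque"],o["tool_pos"],o["ee_rot"],o["joint_torque"])
E
```

```text
23.35 [-1.13211449 -0.29654397  5.34733977] [-0.08665907  0.13501481  0.23998421] [0.45519171 0.20500944 0.10889634] [-3.14124396e+00 -1.69576334e-03 -7.97127642e-02] [ -0.08035617 -27.27648675 -27.14314342   0.16863163  -0.40633866
   0.15835881]
```

Torque has risen to 0.24 N m with no further descent, so the lid is seated. I'll release it and retreat.

Request:
{"fn": "apply_moves", "kwargs": {"commands": [[0, 0, 0, 0, 0, 0, 20], [0, 0, 0, 0, 0, 0, 45], [0, 0, 0, 0, 0, 0, 45], [0, 0, 0, 0, 0, 0.02, 45], [0, 0, 0, 0, 0, 0.06, 45]]}}

```text
time: 23.85
tool_pos: [0.452, 0.204, 0.164]
ee_rot: [3.138, 0.009, -0.079]
wrist_force: [0.5, -0.8, 0.5]
width: 0.042
finger_force: 0.0
```

Request:
{"fn": "apply_moves", "kwargs": {"commands": [[0, 0, 0, 0, 0, 0.03, 45], [0, 0, 0, 0, -0.03, 0.05, 45], [0, 0, 0, 0, -0.07, 0.06, 45], [0, 0, 0, 0, -0.11, 0.06, 45], [0, 0, 0, 0, -0.15, 0.06, 45]]}}

```text
time: 24.35
tool_pos: [0.4546, 0.0537, 0.2281]
ee_rot: [3.142, -0.001, -0.078]
wrist_force: [0.9, 0.1, -0.4]
width: 0.0421
finger_force: 0.0
```

Request:
{"fn": "apply_moves", "kwargs": {"commands": [[0, 0, 0, 0, -0.04, 0, 45], [0, 0, 0, 0, -0.08, 0, 45], [0, 0, 0, 0, -0.11, 0, 45], [0, 0, 0, 0, -0.13, 0, 45], [0, 0, 0, 0, -0.13, 0, 45]]}}

```text
time: 24.85
tool_pos: [0.4543, -0.0772, 0.2271]
ee_rot: [3.141, 0.001, -0.083]
wrist_force: [-0.3, -0.3, -0.2]
width: 0.0425
finger_force: 0.0
```

```bash
python3 - <<'E'
from h import *
look(["lid_grip","lid_pointer","lid","tray_front","tray_far_rim","tray"],Z=dict(lid=.082,lid_grip=.118,lid_pointer=.095),save="l")
a=cv2.resize(cv2.imread("pics/l_top.png")[235:325,260:350],(400,400),interpolation=2)
b=cv2.resize(cv2.imread("pics/l_side.png")[205:305,300:400],(400,400),interpolation=2)
cv2.imwrite("pics/c9.png",np.hstack([a,b]))
E
```

```text
side lid_grip 0.8 [346.9 238.2] [0.4552 0.2052 0.118 ]
side lid_pointer 0.68 [367.6 243.6] [0.4145 0.1839 0.095 ]
side lid 0.9 [348.7 251.6] [0.4515 0.1993 0.082 ]
side tray_front 0.88 [376.  285.8] [0.3917 0.209  0.008 ]
side tray_far_rim 0.64 [302.4 265.8] [0.5479 0.2039 0.04  ]
side tray 0.63 [338.3 285. ] [0.4712 0.2069 0.    ]
top lid_grip 0.68 [302.  274.3] [0.4625 0.2045 0.118 ]
top lid_pointer 0.72 [313.2 312.6] [0.3844 0.18   0.095 ]
top lid 0.56 [300.7 276.1] [0.4631 0.2083 0.082 ]
top tray_front 0.67 [303.7 311.9] [0.3895 0.2022 0.008 ]
top tray_far_rim 0.73 [304.3 311.6] [0.3888 0.2001 0.04  ]
top tray 0.89 [304.3 279.2] [0.4659 0.2023 0.    ]
```

View pics/c9.png

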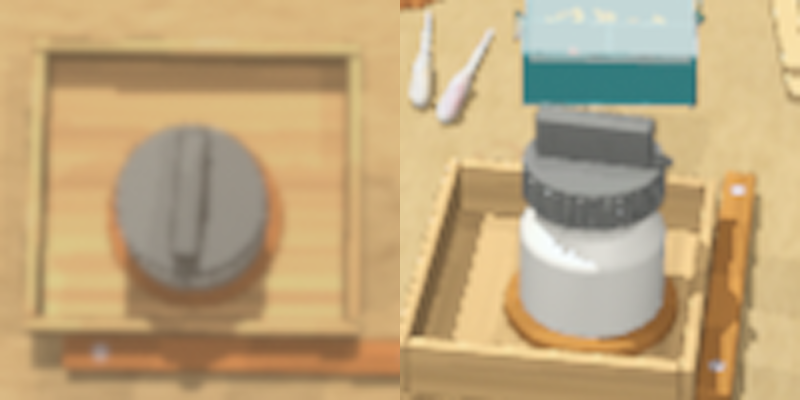

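The lid is seated and level, its pointer is within 0.1 rad of the front, and the tray is against the strip.

```bash
python3 -c "
from bench import *
print(close_job())"
```

```text
the job is handed in; nothing more can be done
None
```

I pulled the tray against the stop strip, turned the lid back until it dropped into the thread, then screwed it home and tight. I handed the job in at about 25 s of the 58 s; no verdict came back.

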